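# Show a visitor the optics experiment

## Task

Show a visitor how the optics experiment works: point at the red-ringed lens by holding the fingertips just above its top (about 1 to 5 cm, centred over it, not touching) for two seconds, then press the green start button on the white control box down and let it go, and then point at the black camera in the same way for two seconds and finish still pointing at it. Touch nothing on the optical board and leave the mouse where it is; nothing is to be grasped or lifted.

Things in the scene. Friction and masses are not known exactly. Their poses are not given: they have to be found in the camera images.
- optical_board: Fixed aluminium breadboard, 140 (x) x 640 (y) x 12.5 mm, origin at the centre of its underside, on the work surface; z up, y along the light beam. A yellow laser (46 x 90 mm seen from above, top 145 mm above the table) is bolted to it 262 mm from the origin towards +y. The two lenses and the filter holder stand in a row along y in any order, the camera at the -y end.
- red_lens: Lens in a round red ring mount: ring 61 mm across, 16 mm thick, standing upright with its axis along y. It stands loose on the board on a post (13 mm thick) and a dark steel foot 66 x 50 x 12 mm, 140.5 mm high in all. Origin at the centre of its underside, z up.
- red_lens_top (a point): Highest point of the red ring, 140.5 mm straight above the origin of red_lens; z up.
- blue_lens: Lens in a round blue ring mount, otherwise the same as the red one. Bystander. Origin at the centre of its underside.
- blue_lens_top (a point): Highest point of the blue ring, z up.
- filter_holder: White square filter holder, 58 x 14 mm seen from above, with a dark filter. Bystander. It stands loose on the board on a post (13 mm thick) and a dark steel foot 66 x 50 x 12 mm, 139 mm high in all. Origin at the centre of its underside.
- filter_holder_top (a point): Centre of the filter holder's upper edge, z up.
- camera: Black box camera, body 56 (x) x 64 (y) x 56 mm with a dark steel lens barrel, 42 mm across and 30 mm long, towards +y. It stands loose on the board on a post (13 mm thick) and a dark steel foot 66 x 50 x 12 mm, 138 mm high in all. Origin at the centre of the foot's underside, z up.
- camera_top (a point): Centre of the flat top face of the camera's black body, 138 mm above the origin of camera and 10 mm towards its -y; z up.
- start_button (a joint): Travel of the green start button, m: 0 is up, 0.006 is fully down. A spring raises it again; fully down takes about 5 N.
- start_button_top (a point): Centre of the top face of the green button (34 mm across), 62 mm above the table when up, which is pressed straight down; it stands in a black housing on top of the control box, and the point moves down with it.
- control_box: Fixed white control box, 80 (x) x 110 (y) x 40 mm, with the green button in the middle of its top. Origin at the centre of its underside, z up.
- mouse: Loose grey computer mouse, 105 x 60 x 32 mm, on the table. Bystander. Origin at the centre of its underside.
Not all that is in view belongs to the job. Of the things shaped like the control_box, the white one is meant.

How it is judged (in metres and radians):
On the way, in this order (a step that is already met when the one before it is completed fails the run):
1. point at the red-ringed lens: fingertips just above its top, dwelling there (horizontal distance between the grasp point and red_lens_top below 0.025 m and z of the grasp point in the frame of red_lens_top between 0.018 and 0.078 m), for 1.5 s.
2. the green start button is pressed down (value of joint start_button above 0.0045 m), for 0.1 s.
3. point at the camera: fingertips just above its top, dwelling there (horizontal distance between the grasp point and camera_top below 0.025 m and z of the grasp point in the frame of camera_top between 0.018 and 0.078 m and value of joint start_button below 0.002 m), for 1.5 s.
At the end, for the whole second after the job is handed in: The grasp point (19 mm behind the fingertips) is 18 to 78 mm above the centre of the camera's top and within 25 mm of it sideways; the green button is up (under 2 mm); lenses, filter holder and camera stand upright within 10 mm of their starts, the mouse within 15 mm (all of step 3 and distance of each of red_lens_top, blue_lens_top, filter_holder_top, camera_top from where it was at the start of the episode below 0.01 m and angle between each of red_lens_top, blue_lens_top, filter_holder_top, camera_top's own z axis and vertical below 0.15 rad and distance of mouse from where it was at the start of the episode below 0.015 m); the robot touches nothing.
It fails at once if a lens, the filter holder, the camera or the laser board is touched by the robot (contact force between any of red_lens, blue_lens, filter_holder, camera, optical_board and the fingers above 0.3 N or contact force between any of red_lens, blue_lens, filter_holder, camera, optical_board and the arm above 0.3 N).
It fails at once if a lens, the filter holder or the camera is shifted by more than 10 mm, lifted or tipped (distance of any of red_lens_top, blue_lens_top, filter_holder_top, camera_top from where it was at the start of the episode above 0.01 m or angle between any of red_lens_top, blue_lens_top, filter_holder_top, camera_top's own z axis and vertical above 0.15 rad).
It fails at once if the mouse is moved by more than 15 mm or lifted (distance of mouse from where it was at the start of the episode above 0.015 m).
It also fails if it takes over 48 s, if anything falls off the work surface, if the arm or the gripper's body presses on something with over 40 N, if the wrist force passes 120 N, or if a joint passes its speed limit or range.

## Robot

A 6-joint arm with a two-finger parallel gripper is mounted at the origin on the work surface. World frame = base frame: x ahead of the robot, y to its left, z up, the work surface at z = 0. Lengths are in mm, angles in rad, forces in N, time in s.
With the tool pointing down it reaches from about 275 to 825 mm from the base axis. Payload 5.2 kg.
Tool frame: the origin (TCP) lies at the very end of the fingers, on their centre line; the grasp point (between the pads) lies 19 mm behind it; z points along the fingers, y is the line along which they close (so a half turn about z gives the same grasp; the last joint's range is limited). The gripper opens to 93 mm and grips with 3 to 60 N. Pads are 15 mm wide; open, the fingers measure 128 mm over their backs; the gripper's body (75 mm by 188 mm) begins 65 mm behind the grasp point.
Start: joints at [-1.358, 0.259, 1.535, -0, 1.348, -0.203], TCP at [222.178, -503.132, 218.653] pointing down, gripper open.
Joint ranges: [-3.14, 3.14], [-0.91, 2.08], [0.19, 2.58], [-1.22, 4.36], [0.22, 2.71], [-3.12, 3.12]. Speed limits (rad/s): [2.57, 2.57, 3.14, 3.14, 3.14, 3.14].

## Interface

Orientations are given as [roll, pitch, yaw] about the fixed x, y, z axes, in that order (R = Rz(yaw) Ry(pitch) Rx(roll)).
In Python, from bench import robot gives the robot as it stands. The module is installed in compiled form; this text tells all that it offers. Calls block until the motion is done:
- robot.move_ptp(position, orientation): joint-space move of the TCP to a pose.
- robot.move_linear(position, ori=None, speed=150, f_stop=None): straight line of the TCP; ori=None keeps the orientation; speed is the mean speed in mm/s. With f_stop (N) it stops when the force on the tool has changed by that much, and returns True; else False.
- robot.move_j(angles): joint-space move.
- robot.move_gripper(opening): opening from 0.0 (shut) to 1.0 (fully open); the grip force is fixed at half the most; returns when the fingers have stopped.
- robot.sleep(seconds).
- robot.inverse_kinematics(position, orientation): joint angles nearest the present ones, or None.
- robot.get_image(name): name is "scene" or "top" or "wrist"; returns a dict with "img" (480x640x3 uint8, blue, green, red), "fovy" (degrees; the focal length in pixels is half the picture's height over the tangent of half this angle, whatever the lens; pixels are square), "cx", "cy" (the principal point, pixels), "eye" and "orientation" of the camera in the world. Camera axes: x right, y down, z forward; pixel columns grow to the right and rows downward; lengths in mm; the calibration is good to about 2 mm. A picture is of the moment at which its call begins. There is no depth.
A pose or a line that the arm cannot do raises robot.MotionError and nothing moves.
- robot.hand_in(): hands the job in; it is judged then, once.
Readings, each from a call of its own:
- robot.current_t(): time.
- robot.current_qpos(): joint angles.
- robot.current_joint_vel(): joint speeds.
- robot.current_joint_efforts(): joint torques, N m.
- robot.current_tcp_pos(): TCP position.
- robot.current_eef_rot(): TCP orientation.
- robot.current_contact_force(): force on the tool from outside, world axes, zero at the start.
- robot.current_ft_torque(): the same for the moment, N m.
- robot.current_gripper_width(): opening from 0.0 (shut) to 1.0 (fully open).
- robot.current_finger_force(): force on a finger pad.
Only numpy, scipy, OpenCV 4.12 (cv2) and the standard library are available. Lean on these libraries where they do the work, as an engineer would, in place of code of your own. Each camera call takes 0.05 s, during which the arm holds its last target. There are 200 camera calls.

## Working session

There is one attempt and no reset: what is moved stays moved. The work goes in short steps, each a Python script; the robot and the scene stay as the last script left them, time stands still between calls to the robot, and variables do not carry over. Pictures are saved under pics/ and viewed, at most 10 in all, crops included, and the job is handed in when it is done.

```bash
mkdir -p pics; python3 - <<'E'
from bench import robot
import cv2
for n in("scene","top"):
    d=robot.get_image(n); cv2.imwrite(f"pics/{n}0.png",d["img"])
    print(n,d["fovy"],d["cx"],d["cy"],d["eye"],d["orientation"])
print(robot.current_t(),robot.current_eef_rot(),robot.current_tcp_pos())
E
```

```text
scene 54.87106227501999 316.0171159761511 238.05630466990584 [ 835.6039528  -684.6639892   727.73668543] [-2.20281024 -0.01375722  0.48815842]
top 46.61233075796419 321.02076108100806 242.94728238690195 [ 365.65379973   86.18779773 1168.09290428] [-3.08621859 -0.00336111 -1.56555432]
0.1 [-3.14002750e+00 -3.32843123e-04  4.15845605e-01] [ 222.06961244 -502.65278243  217.92749493]
```

View pics/scene0.png

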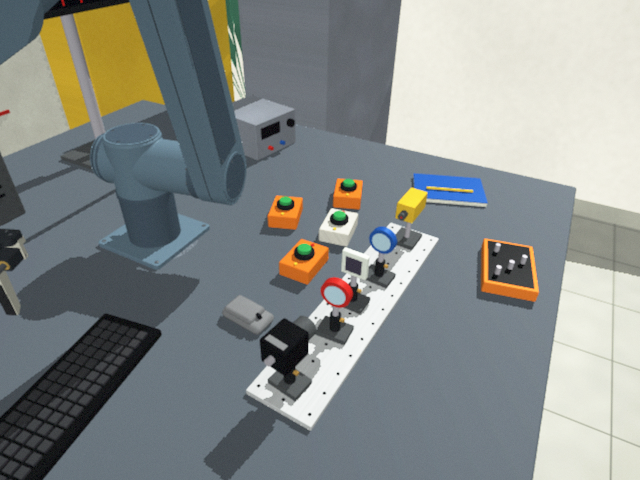

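View pics/top0.png

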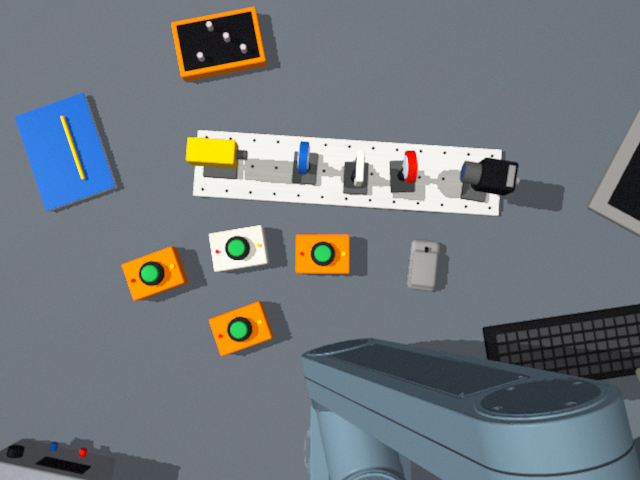

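The top view (image up is +x, left is +y) shows four green-button boxes at about (150,273), (323,253), (239,329) and (237,248). The first three are orange. The one at (237,248) is white, so it fits the description; in the scene view it is at (340,220). The red ring is at (411,167) top and (337,293) scene. The black camera is at (493,176) top and (285,345) scene.

```bash
cat > h.py <<'E'
import numpy as np, cv2
from scipy.spatial.transform import Rotation as R
def ray(d,uv):
    f=240/np.tan(np.radians(d["fovy"])/2)
    v=R.from_euler("xyz",d["orientation"]).apply([(uv[0]-d["cx"])/f,(uv[1]-d["cy"])/f,1])
    return np.array(d["eye"]),v
def plane(d,uv,z):
    e,v=ray(d,uv); return e+v*(z-e[2])/v[2]
def proj(d,p):
    f=240/np.tan(np.radians(d["fovy"])/2)
    q=R.from_euler("xyz",d["orientation"]).inv().apply(np.array(p)-d["eye"]); return q[:2]/q[2]*f+[d["cx"],d["cy"]]
def blobs(img,lo,hi,amin=40):
    m=cv2.inRange(cv2.cvtColor(img,cv2.COLOR_BGR2HSV),lo,hi)
    n,_,s,c=cv2.connectedComponentsWithStats(m)
    return [(c[i],s[i]) for i in range(1,n) if s[i][4]>=amin]
E
python3 - <<'E'
from bench import robot
from h import *
np.set_printoptions(precision=1,suppress=True)
D={n:robot.get_image(n) for n in("top","scene")}
for n,d in D.items():
    for nm,lo,hi,z in(("red",(0,180,90),(4,255,255),122.5),("green",(50,130,60),(80,255,255),62),):
        for c,s in blobs(d["img"],lo,hi): print(n,nm,c,s,plane(d,c,z))
        if nm=="red":
            for c,s in blobs(d["img"],(175,180,90),(180,255,255)): print(n,"red2",c,s,plane(d,c,z))
t=D["top"]["img"];s=D["scene"]["img"]
a=cv2.resize(t[140:215,385:535],None,fx=5,fy=5,interpolation=cv2.INTER_CUBIC)
b=np.hstack([cv2.resize(t[220:275,200:275],(375,220)),cv2.resize(s[200:250,305:375],(375,220))])
cv2.imwrite("pics/crop1.png",np.vstack([a,b]))
E
```

```text
top red [411.4 166.5] [405 151  12  32 274] [569.7 -87.5 122.5]
top red [ 82.4 452.4] [ 79 448   8  10  62] [ 35.5 519.8 122.5]
top green [236.2 247.5] [228 239  18  18 252] [417.  251.2  62. ]
top green [322.4 253. ] [314 245  18  17 247] [406.9  80.   62. ]
top green [149.5 273.1] [141 265  18  17 255] [365.4 422.1  62. ]
top green [238.4 329.4] [230 321  18  18 254] [255.4 244.7  62. ]
scene red [339.1 289.2] [321 278  32  29 336] [572.4 -76.4 122.5]
scene green [348.3 182.9] [343 179  12   9  79] [371.9 409.2  62. ]
scene green [285.1 201.2] [279 197  13   9  94] [263.4 232.1  62. ]
scene green [338.9 215.9] [333 211  13  10 101] [423.5 238.3  62. ]
scene green [303.9 249.2] [297 244  15  11 132] [413.1  69.4  62. ]
```

View pics/crop1.png

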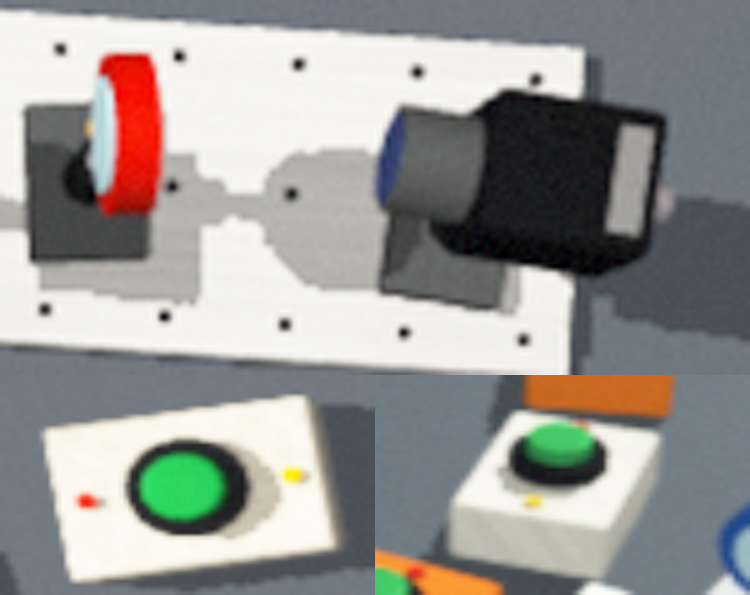

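The crop confirms the white box with the green button at top (236,247). The red rim spans top columns 405–417. The camera's top-face corners are at crop (510,90), (665,115), (650,245) and (485,215), so its centre is near top pixel (500.4,173.2). Next I'll compute the points, close the fingers and go above the red lens at a safe height to check.

```bash
python3 - <<'E'
from bench import robot
from h import *
np.set_printoptions(precision=1,suppress=True)
D={n:robot.get_image(n) for n in("top","scene")}
t=D["top"]
red=plane(t,(417,167),153); red[1]+=8; red[0]=plane(t,(411,166.8),122.5)[0]
cam=plane(t,(500.4,173.2),150.5); btn=plane(t,(236.2,247.5),62)
print(red,cam,btn, plane(D["scene"],(337,292.5),122.5))
P=dict(red=red.tolist(),cam=cam.tolist(),btn=btn.tolist())
import json; json.dump(P,open("p.json","w"))
for k in P: print(k,[proj(D[n],P[k]) for n in D], robot.inverse_kinematics([*P[k][:2],250],[np.pi,0,0]))
robot.move_gripper(0.0)
robot.move_linear([222,-503,270])
robot.move_ptp([*red[:2],270],[np.pi,0,0])
print(robot.current_t(),robot.current_tcp_pos(),robot.current_qpos())
w=robot.get_image("wrist"); cv2.imwrite("pics/w1.png",w["img"]); print([proj(w,P[k]) for k in P],w["eye"])
s=robot.get_image("scene"); cv2.imwrite("pics/s1.png",s["img"])
E
```

```text
[569.1 -84.8 153. ] [ 552.7 -247.1  150.5] [417.  251.2  62. ] [572.9 -86.7 122.5]
red [array([412.6, 163.6]), array([336.3, 279.2])] [-0.3  0.3  1.4 -0.   1.4  1.2]
cam [array([500.4, 173.2]), array([284. , 334.5])] [-0.6  0.3  1.3 -0.   1.5  1. ]
btn [array([236.2, 247.5]), array([338.8, 212.9])] [ 0.3  0.1  1.6 -0.   1.4  1.9]
4.2 [568.9 -85.6 269.8] [-0.3  0.3  1.4 -0.   1.5  1.2]
[array([323.2, 240.5]), array([526.4, 259.4]), array([ 24.3, 349.1])] [648.3 -85.  436.9]
```

View pics/w1.png

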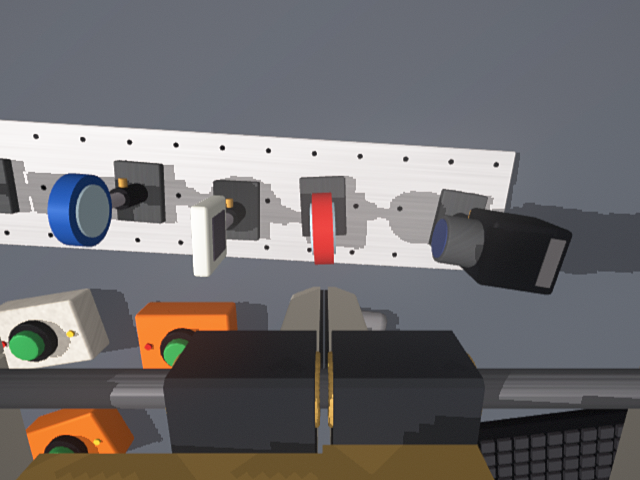

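View pics/s1.png

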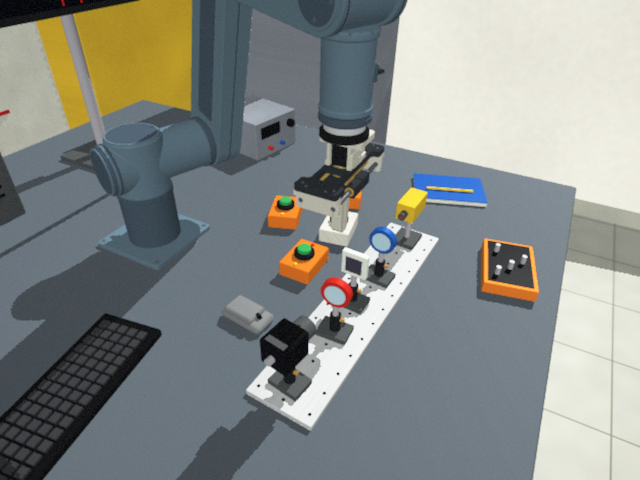

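In the wrist view the red rim is at (322,193)–(322,265) and the camera's top face is around (523,258). These match my projections of (323,240) and (526,259). In the scene view nothing is disturbed. Next: dwell over the lens, then press the button.

```bash
python3 - <<'E'
from bench import robot
from h import *
import json; P=json.load(open("p.json")); r,b=P["red"],P["btn"]; o=[np.pi,0,0]
np.set_printoptions(precision=2,suppress=True)
robot.move_linear([*r[:2],182],speed=80)
robot.sleep(2.2); print(robot.current_t(),robot.current_tcp_pos(),robot.current_contact_force())
robot.move_linear([*r[:2],270])
robot.move_linear([*b[:2],230],o,speed=200)
robot.move_linear([*b[:2],80],speed=120)
print(robot.current_tcp_pos())
s=robot.get_image("scene"); cv2.imwrite("pics/s2.png",cv2.resize(s["img"][160:280,260:420],None,fx=4,fy=4))
print("contact",robot.move_linear([*b[:2],50],speed=15,f_stop=12))
print(robot.current_tcp_pos(),robot.current_contact_force()); robot.sleep(0.4)
print(robot.current_tcp_pos(),robot.current_contact_force())
s=robot.get_image("scene"); cv2.imwrite("pics/s3.png",cv2.resize(s["img"][160:280,260:420],None,fx=4,fy=4))
robot.move_linear([*b[:2],100],speed=60); print(robot.current_t(),robot.current_contact_force())
E
```

```text
7.75 [569.07 -84.8  181.99] [-0.06  0.62  0.33]
[417.55 251.41  80.63]
contact True
[417.   251.23  56.24] [-0.99 -0.54  6.26]
[417.03 251.22  56.25] [-0.02 -0.41  6.35]
14.7417 [-0.08 -0.37  0.55]
```

View pics/s3.png

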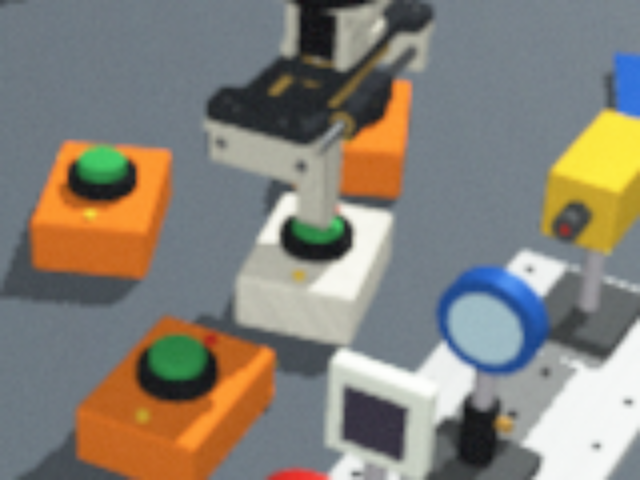

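The fingers are on the white box's button, which is pushed into its housing: 5.75 mm of travel and about 6 N, held for 0.4 s. Next, the camera.

```bash
python3 - <<'E'
from bench import robot
from h import *
import json; P=json.load(open("p.json")); c,b=P["cam"],P["btn"]; o=[np.pi,0,0]
np.set_printoptions(precision=2,suppress=True)
robot.move_linear([*b[:2],240])
robot.move_ptp([*c[:2],270],o)
w=robot.get_image("wrist"); i=w["img"].copy(); q=proj(w,c); print(q)
cv2.drawMarker(i,tuple(int(v) for v in q),(0,255,255),0,12); cv2.imwrite("pics/w4.png",i)
robot.move_linear([*c[:2],182],speed=80); robot.sleep(2.2)
print(robot.current_t(),robot.current_tcp_pos(),robot.current_contact_force())
s=robot.get_image("scene"); cv2.imwrite("pics/s4.png",s["img"])
E
```

```text
[325.94 240.17]
21.2 [ 552.68 -247.08  182.  ] [0.16 0.04 0.06]
```

View pics/w4.png

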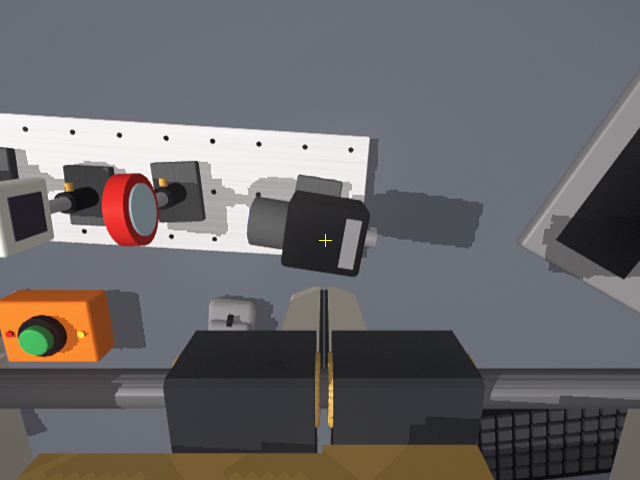

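View pics/s4.png

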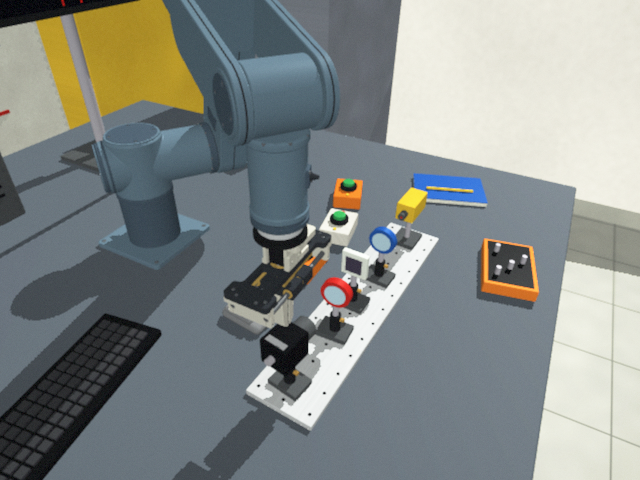

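The marker at wrist (326,240) sits on the centre of the camera's top face, which spans about (285–369, 192–275). In the scene view the fingertips hover over the camera at about (287,320). The green button at (340,216) is up and nothing has moved.

```bash
python3 -c "
from bench import robot
print(robot.hand_in(),robot.current_t())"
```

```text
the job is handed in; nothing more can be done
the job is handed in; nothing more can be done
```

The job is handed in, though the hand-in call gave no verdict: I pointed at the red lens for 2.2 s, pressed and released the green button on the white box, then pointed at the camera for 2.2 s and finished there at about 21 s, with no sign in the readings or pictures of anything else being touched or moved.

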